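Space a cover in its test nest and hold it flush

TASK

A square black cover lies in the test fixture between two side rails, a little short of the steel fence behind it. Stand the steel spacer upright in the one side gap that is wide enough for it (between cover and rail, all the way down on the base plate, beside the cover and parallel to the rail) and let go of it; then push the cover back against its spring pins until it is flush with the fence, and finish while still holding it pressed there. Knock over neither the bottle nor the small standoff.

Things in the scene. Friction and masses are not known exactly. Their poses are not given: they have to be found in the camera images.
- fixture: Fixed aluminium base plate, 220 x 220 x 12 mm; origin at the centre of its underside, on the table; x points from its open front to the rear fence, y left, z up. Behind the fence: a black spring housing to x = 104 mm, 44 mm above the table, and at x = 78, y = -90 and +90 mm two 24 mm square locator blocks, 56 mm above the table.
- fence (a point): Middle of the fence's front face, at x = +55, y = 0, z = 26 mm in the fixture's frame, axes as the fixture's. The steel fence is fixed on the base plate, 160 mm long in y, 16 mm thick, its top 40 mm above the table.
- pins (a point): Midway between the tips of two brass spring pins (10 mm diameter, at y = -24 and +24 mm, 26 mm above the table, joined to move together). They stand 10 mm out of the fence's face and sink fully into it; together they push back with about 1.2 N at first touch, 5.2 N when the cover is flush, so the cover springs back when let go.
- thin_rail: The thin side rail, fixed upon the base plate: aluminium bar 110 (x) x 12 (y) x 28 mm high, x along the fixture's x. Origin at the centre of its underside, 12 mm above the table. It stands on the left or on the right of the cover, 73 mm from the fixture's middle line; the gap beside it is 20 to 24 mm wide.
- thick_rail: The thick side rail on the opposite side, as the thin one but 36 mm thick in y, its centre also 73 mm from the middle line; the gap beside it is only 8 to 12 mm wide.
- cover: The loose cover, a flat black plastic block 90 x 90 x 28 mm, 0.2 to 0.35 kg, with a grey ring and four screw heads drawn on its top. Origin at the centre of its underside, which lies on the base plate, 12 mm above the table. Axes parallel to the fixture's. At the start its rear face is 11 to 16 mm short of the fence; flush with the fence its origin is at x = +10 mm in the fixture's frame.
- spacer: Loose steel spacer standing upright on the table to the left or right of the fixture, about 0.12 kg, 16 mm thick in its y throughout: the foot is 50 mm long in x and 34 mm high, and upon its middle stands a grip tab 30 mm long in x that reaches up to 70 mm. Origin at the centre of the underside; z up.
- standoff: Bystander: a loose round steel standoff, 34 mm wide foot, 20 mm stem, 45 mm high, standing on the table on the other side of the fixture from the spacer. Origin at the centre of its underside.
- bottle: Bystander: a white plastic bottle, 56 mm diameter, 150 mm high, standing on the table at the far left. Origin at the centre of its underside.
Not all that is in view belongs to the job. Leave any blue or orange look-alike of the spacer alone.

How it is judged:
By the outcome, as a careful person would: the job done as asked, in the order asked, and still so for the second after the job is handed in, while the arm keeps its last pose, push and grip.
It also fails if it takes over 58 s, if anything falls off the work surface, if the arm or the gripper's body presses on something with over 40 N, if the wrist force passes 120 N, or if a joint passes its speed limit or range.

ROBOT

A 7-joint arm with a two-finger parallel gripper is mounted at the origin on the work surface. World frame = base frame: x ahead of the robot, y to its left, z up, the work surface at z = 0. Lengths are in m, angles in rad, forces in N, time in s.
With the tool pointing down it reaches from about 0.35 to 0.9 m from the base axis. Payload 7.2 kg.
Tool frame: the origin (TCP) lies where the fingers leave the gripper's body, on its centre line; the fingertips stand 73 mm ahead of it and the grasp point (between the pads) lies arm.grip_point_offset ahead of it (arm.grip_point_offset is the distance from the TCP to the grasp point, in m); z points along the fingers, y is the direction in which the jaws open and shut (so a half turn about z gives the same grasp; the last joint's range is limited). The gripper opens to 85 mm and grips with 20 to 120 N. Pads are 22 mm wide; open, the fingers measure 114 mm over their backs; the gripper's body (76 mm by 85 mm) begins 54 mm behind the grasp point. The pads swing forward as they close: fully open they stand 13 mm farther back than shut.
Start: joints at [-0.068, 0.411, -0.013, 1.596, 0.006, 1.134, -0.082], TCP at [0.625, -0, 0.304] pointing down, gripper open.
Joint ranges: [-2.95, 2.95], [-0.29, 1.99], [-1.47, 1.44], [0.14, 2.54], [-1.03, 4.17], [0.13, 1.85], [-2.86, 2.86]. Speed limits (rad/s): [2.39, 2.39, 3.01, 3.01, 3.14, 3.14, 3.14].

INTERFACE

Orientations are given as a unit quaternion [w, x, y, z].
In Python, from bench import arm gives the robot as it stands. The module is installed in compiled form; this text tells all that it offers.
- The arm moves only by the tool move_arm, never from a script. Its argument "steps" is a list of rows, each an object of numbers: "dx", "dy", "dz": the shift along the tool's x, y, z in cm; "ax", "ay", "az": the turn, a rotation vector about the tool's x, y, z in rad. In form: [{"dx": .., "dy": .., "dz": .., "ax": .., "ay": .., "az": ..}, ...]. A call has 1 to 20 rows; each row is the pose to reach, as a shift and turn from the pose commanded when the call began, along the tool's axes at that moment; what a row does not reach only later rows make up. A row lasts 1/10 s, in which the tool goes at most 50 mm and 8.59 degrees, less where a joint would pass 70% of its speed; a pose out of reach is approached as far as the arm can. A call with a gripper value outside its range is refused whole. "fingers" is the closure in counts, from 0 (fully open) to 255 (shut), set as the call begins (left out, the last holds). The fingers move at their own pace and stop on an object; "newtons" is the grip in N (left out, the last holds). Time passes only in rows, so rows that repeat a pose let the fingers close. It gives the time, the measured TCP pose, the force and the opening at its end, in the units of the state.
- arm.state(): the state, without advancing time (a new reading comes with each control period).
- arm.get_image(name): name is "scene" or "side" or "wrist"; returns the picture (400x640x3 uint8, blue, green, red); there is no depth.
- arm.calibration(name): a dict with "fov_y" (degrees; the focal length in pixels is half the picture's height over the tangent of half this angle, whatever the lens; pixels are square), "cx", "cy" (the principal point, pixels), "origin" and "orientation" of the camera in the world; the wrist camera has in their place "tool_from_camera" (4x4, takes a point from camera to tool coordinates, whose origin is the TCP and whose axes are the flange's). Camera axes: x right, y down, z forward; pixel columns grow to the right and rows downward; lengths in m; the calibration is good to about 2 mm. A picture is of the moment at which its call begins: read the wrist's pose just before it. calibration takes no time and is no camera call.
- arm.job_done(): hands the job in, once; it reports no verdict.
Trained networks look in the newest picture that a camera, given by its name, has taken for a name from the list of things; names that differ only in an ending like _2 or _b are one class to them, and where a whole thing is asked for, a point or a joint stands for the part that bears it (a point fixed in the world has none). Each returns a list of dicts, best first, with "score" (0 to 1); they miss things now and then, are a little off and sometimes report something else, mostly with a low value. They report only what shows in the picture. A call takes as long as a camera call. They do not tell look-alikes from the thing itself.
- arm.find_in(thing, camera): "xyz" ([x, y, z] in m, in world coordinates, good to about 4 mm: the middle of the surface that is visible of it).
- arm.trace(thing, camera): "mask" (400x640 bool, what is visible of it).
The state is a dict: "clock": time; "joint_positions": joint angles; "joint_vel": joint speeds; "joint_efforts": joint torques, N m; "tcp_pos": TCP position; "tool_rot": TCP orientation; "wrist_force": force on the tool from outside, world axes, zero at the start; "ft_torque": the same for the moment, N m; "width": finger opening in m.
Only numpy, scipy, OpenCV 4.12 (cv2) and the standard library are available. Lean on these libraries where they do the work, as an engineer would, in place of code of your own. Each camera call takes 0.05 s, during which the arm holds its last target.

## Working session

There is one attempt and no reset: what is moved stays moved. The work goes in short steps, Python scripts to look and compute and a tool call to move; the robot and the scene stay as the last step left them, time stands still between calls to the robot, and variables do not carry over. Pictures are saved under pics/ and viewed, and the job is handed in when it is done.

Besides the shell and the picture viewer there is one more tool, called after ">>>" as a command line: name --argument value ..., lists and objects as JSON in quotes. move_arm: Moves the arm, as the interface text tells. Its arguments: {"type":"object","properties":{"steps":{"type":"array"},"fingers":{"type":"number"},"newtons":{"type":"number"}},"required":["steps"]}

```bash
mkdir -p pics
python3 - <<'E'
from bench import arm
import cv2
s=arm.state();print(s)
print(arm.grip_point_offset)
for n in ["scene","side","wrist"]:
    cv2.imwrite(f"pics/{n}0.png",arm.get_image(n)); print(n,arm.calibration(n))
    for t in ["fixture","thin_rail","thick_rail","cover","spacer","standoff","bottle"]:
        print(t,[(r['score'],[round(float(v),4) for v in r['xyz']]) for r in arm.find_in(t,n)][:3])
print(arm.state()['clock'])
E
```

```text
{'clock': 0.0, 'joint_positions': array([-0.0681802 ,  0.41189837, -0.01270628,  1.59706701,  0.00561637,
        1.13429703, -0.08221976]), 'joint_vel': array([-0.00089791,  0.00097819, -0.00016474,  0.00020984,  0.00200224,
        0.00092997, -0.00157216]), 'joint_efforts': array([-1.18789325e-03, -6.00636005e+01,  6.81361444e-01, -2.99419034e+01,
        1.37590774e-02,  1.04116063e-02,  2.51732433e-05]), 'tcp_pos': array([ 6.24611498e-01, -5.38531343e-05,  3.03044567e-01]), 'tool_rot': array([-5.28706598e-04,  7.07111190e-01,  7.07101900e-01, -6.22914288e-04]), 'wrist_force': array([ 0.16001182, -0.26323839,  0.19930401]), 'ft_torque': array([ 0.0286068 , -0.0207199 , -0.05467975]), 'width': 0.08558177450447331}
0.0539
scene {'fov_y': 43.65336762968754, 'cx': 316.5296977445197, 'cy': 195.4375489136026, 'origin': array([ 1.30167451, -0.09938487,  0.98076192]), 'orientation': array([-0.26735549,  0.70882693,  0.61520325, -0.21819804])}
fixture [(0.86, [0.6157, -0.0723, 0.0131])]
thin_rail [(0.54, [0.5761, -0.1266, 0.0429])]
thick_rail [(0.63, [0.5448, 0.0135, 0.0402])]
cover [(0.9
[... 813 characters left out ...]
ttle [(0.77, [0.5867, 0.3164, 0.0684])]
wrist {'fov_y': 70.13504249595456, 'cx': 318.86038265422957, 'cy': 197.55930913578206, 'tool_from_camera': array([[-1.85515617e-05, -9.49082346e-01, -3.15028096e-01,
         8.04737086e-02],
       [ 9.99999494e-01,  2.99356597e-04, -9.60757524e-04,
         3.78442483e-04],
       [ 1.00614374e-03, -3.15027954e-01,  9.49081859e-01,
        -7.12756035e-02],
       [ 0.00000000e+00,  0.00000000e+00,  0.00000000e+00,
         1.00000000e+00]])}
fixture [(0.93, [0.598, -0.0289, 0.0112])]
thin_rail []
thick_rail []
cover [(0.87, [0.554, -0.0467, 0.0395])]
spacer [(0.77, [0.5303, 0.1775, 0.0271])]
standoff [(0.45, [0.5747, -0.1246, 0.0361])]
bottle []
1.2
```

View pics/scene0.png

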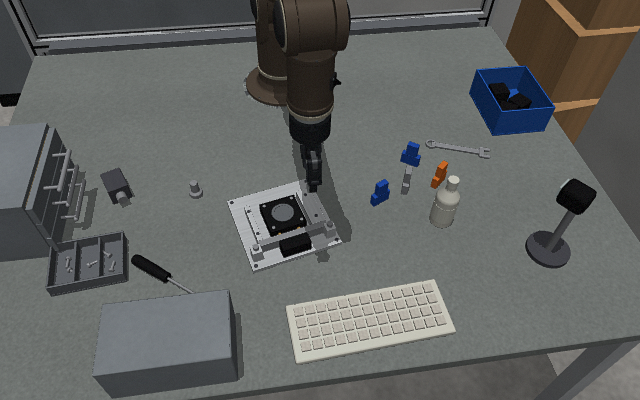

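View pics/side0.png

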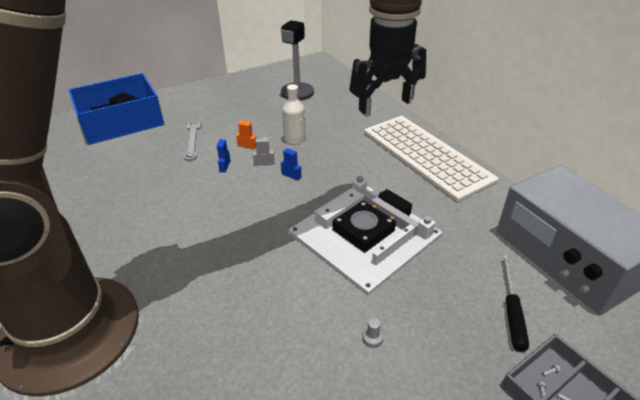

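View pics/wrist0.png

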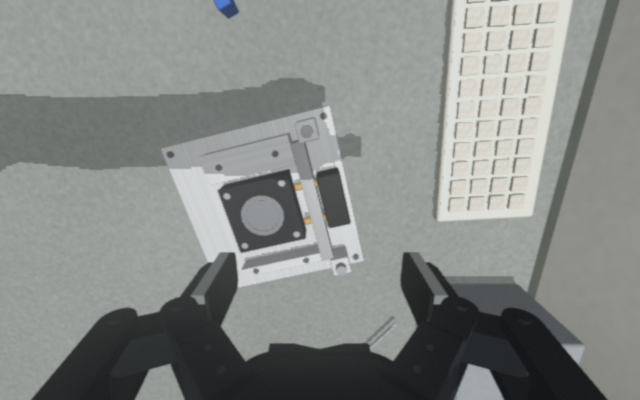

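Run:
```python
import cv2,numpy as np
a=cv2.imread("pics/scene0.png")[120:240,350:480]; b=cv2.imread("pics/side0.png")[105:195,200:320]
cv2.imwrite("pics/c1.png",np.hstack([cv2.resize(a,(390,360),interpolation=cv2.INTER_CUBIC),cv2.resize(b,(400,360),interpolation=cv2.INTER_CUBIC)]))
w=cv2.imread("pics/wrist0.png")[90:300,150:380]
cv2.imwrite("pics/c2.png",cv2.resize(w,None,fx=2.8,fy=2.8,interpolation=cv2.INTER_CUBIC))
```

```text
(no output)
```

View pics/c1.png

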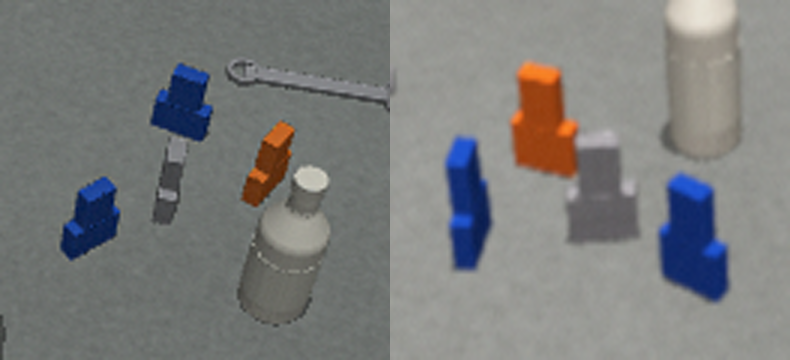

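View pics/c2.png

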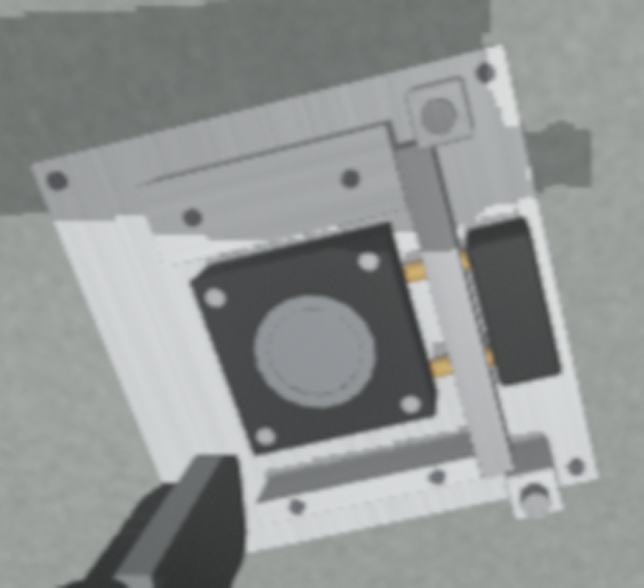

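>>> move_arm --steps '[{"dx": 5,"dy": -3},{"dx": 10,"dy": -6},{"dx": 15,"dy": -9},{"dx": 20,"dy": -12},{"dx": 23,"dy": -14},{"dx": 25,"dy": -14.5},{"dx": 25,"dy": -14.5},{"dx": 25,"dy": -14.5},{"dx": 25,"dy": -14.5}]'

```text
validation failed for argument at $.st...
```

```bash
cat > h.py <<'E'
import numpy as np, cv2
from scipy.spatial.transform import Rotation as R
from scipy.optimize import least_squares
def Rq(q): return R.from_quat([q[1],q[2],q[3],q[0]]).as_matrix()
def cam(c,state=None):
    f=200/np.tan(np.radians(c['fov_y'])/2)
    if 'origin' in c: T=np.eye(4);T[:3,:3]=Rq(c['orientation']);T[:3,3]=c['origin']
    else:
        B=np.eye(4);B[:3,:3]=Rq(state['tool_rot']);B[:3,3]=state['tcp_pos'];T=B@c['tool_from_camera']
    return f,c['cx'],c['cy'],T
def proj(C,P):
    f,cx,cy,T=C;P=np.atleast_2d(P);p=(P-T[:3,3])@T[:3,:3]
    return np.c_[cx+f*p[:,0]/p[:,2],cy+f*p[:,1]/p[:,2]]
def back(C,uv,z):
    f,cx,cy,T=C;d=T[:3,:3]@np.array([(uv[0]-cx)/f,(uv[1]-cy)/f,1]);return T[:3,3]+d*(z-T[2,3])/d[2]
def place(p,L):
    c,s=np.cos(p[2]),np.sin(p[2]);L=np.atleast_2d(L)
    return np.c_[p[0]+c*L[:,0]-s*L[:,1],p[1]+s*L[:,0]+c*L[:,1],L[:,2]]
E
python3 - <<'E'
from bench import arm
from h import *
import pickle
s=arm.state();im=arm.get_image("wrist");cv2.imwrite("pics/w1.png",im)
pickle.dump(s,open("s1.pkl","wb"));print(s['tcp_pos'],s['tool_rot'],s['clock'])
print([(r['score'],r['xyz'].round(4) if hasattr(r['xyz'],'round') else r['xyz']) for r in arm.find_in("spacer","wrist")])
E
```

```text
[ 6.25016485e-01 -2.89788589e-05  3.03907952e-01] [1.93673718e-05 7.07113554e-01 7.07100008e-01 2.89315221e-05] 1.2
[(0.79, [0.5249, 0.1773, 0.0272])]
```

View pics/w1.png

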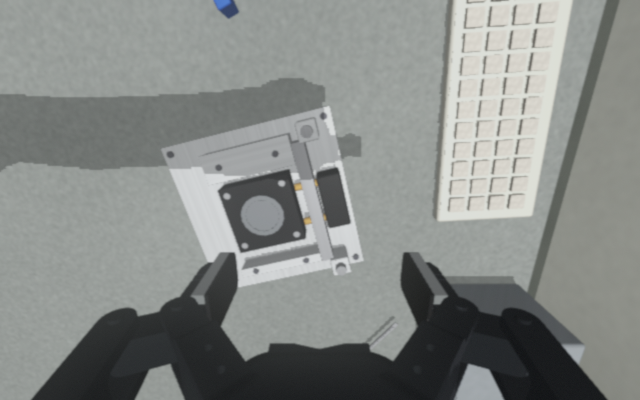

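The move was refused, probably because each row needs all six numbers. I'll resend it in full.

>>> move_arm --steps '[{"dx": 5,"dy": -3,"dz": 0,"ax": 0,"ay": 0,"az": 0},{"dx": 10,"dy": -6,"dz": 0,"ax": 0,"ay": 0,"az": 0},{"dx": 15,"dy": -9,"dz": 0,"ax": 0,"ay": 0,"az": 0},{"dx": 20,"dy": -12,"dz": 0,"ax": 0,"ay": 0,"az": 0},{"dx": 23,"dy": -14,"dz": 0,"ax": 0,"ay": 0,"az": 0},{"dx": 25,"dy": -14.5,"dz": 0,"ax": 0,"ay": 0,"az": 0},{"dx": 25,"dy": -14.5,"dz": 0,"ax": 0,"ay": 0,"az": 0},{"dx": 25,"dy": -14.5,"dz": 0,"ax": 0,"ay": 0,"az": 0},{"dx": 25,"dy": -14.5,"dz": 0,"ax": 0,"ay": 0,"az": 0}]'

```text
clock: 2.2
tcp_pos: [0.4807, 0.2487, 0.3039]
tool_rot: [0.0, 0.708, 0.707, -0.0]
wrist_force: [-0.3, -0.1, -0.5]
width: 0.0853
```

```bash
cp s1.pkl s0.pkl
python3 - <<'E'
from bench import arm
from h import *
import pickle
s=arm.state();im=arm.get_image("wrist");cv2.imwrite("pics/w2.png",im)
pickle.dump(s,open("s2.pkl","wb"));print(s['tcp_pos'],s['tool_rot'],s['clock'])
print([(r['score'],r['xyz']) for r in arm.find_in("spacer","wrist")])
E
```

```text
[0.4807237  0.24870668 0.30387984] [ 3.91393579e-04  7.07700890e-01  7.06512053e-01 -1.26804692e-04] 2.2
[(0.74, [0.477, 0.3624, 0.0702]), (0.71, [0.5126, 0.2078, 0.0621]), (0.6, [0.3937, 0.3125, 0.0606]), (0.59, [0.4792, 0.2778, 0.0661])]
```

View pics/w2.png

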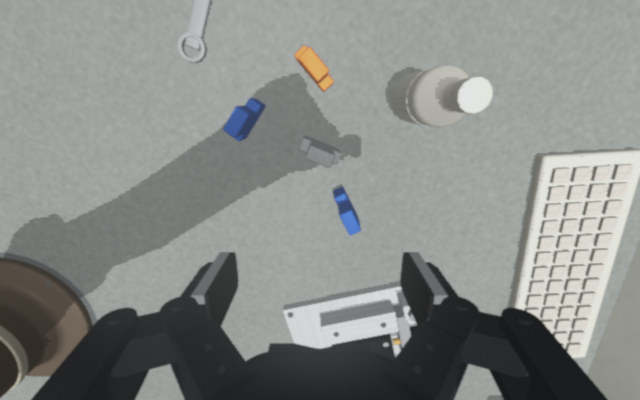

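Run:
```python
import cv2
w=cv2.imread("pics/w2.png")[120:190,280:370]
cv2.imwrite("pics/c3.png",cv2.resize(w,None,fx=8,fy=8,interpolation=cv2.INTER_CUBIC))
```

```text
(no output)
```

View pics/c3.png

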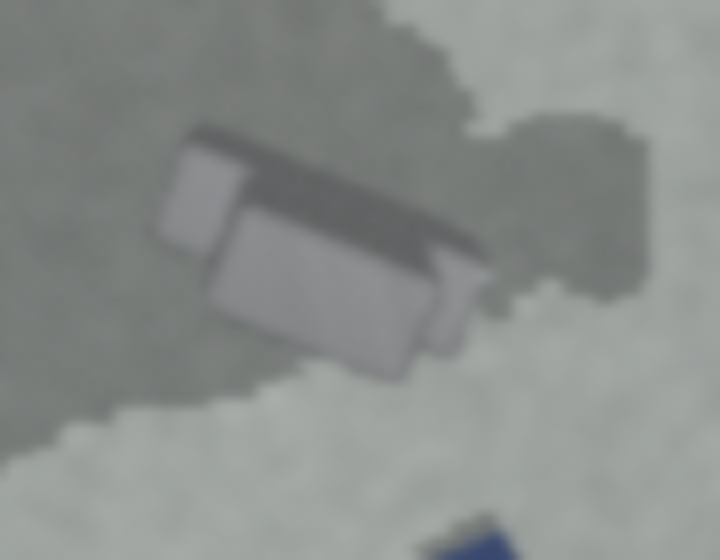

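```bash
cat > fit.py <<'E'
from bench import arm
from h import *
import pickle
K=arm.calibration("wrist")
C0=cam(K,pickle.load(open("s0.pkl","rb")));C2=cam(K,pickle.load(open("s2.pkl","rb")))
def fit(C,L,uv,p0):
    L=np.array(L)/1000.;uv=np.array(uv,float)
    r=least_squares(lambda p:(proj(C,place(p,L))-uv).ravel(),p0,loss='soft_l1')
    print("pose",r.x.round(4),np.degrees(r.x[2]).round(2),"\n",(proj(C,place(r.x,L))-uv).round(1).tolist());return r.x
sp=lambda u,v:(u/8+280-.44,v/8+120-.44)
S=fit(C2,[(-15,8,70),(15,8,70),(15,-8,70),(-15,-8,70),(-25,8,34),(-25,-8,34),(25,8,34),(25,-8,34)],
 [sp(*a) for a in [(238,205),(435,272),(405,380),(210,300),(195,147),(160,235),(490,272),(455,350)]],[.48,.27,-.3])
g=lambda u,v:(u/2.8+150-.3,v/2.8+90-.3)
F=fit(C0,[(110,110,12),(-110,110,12),(110,-110,12),(55,-80,40),(71,-80,40),(66,102,56),(90,102,56),(90,78,56),(66,78,56),(55,80,40)],
 [g(*a) for a in [(503,45),(33,165),(597,480),(480,475),(513,470),(407,93),(463,77),(473,130),(413,147),(393,145)]],[.57,-.06,.2])
V=fit(C0,[(45,45,40),(45,-45,40),(-45,-45,40)],[g(*a) for a in [(388,224),(437,415),(253,455)]],[.55,-.05,.2])
c,s=np.cos(F[2]),np.sin(F[2]);d=V[:2]-F[:2];print("cover in fixture",np.array([c*d[0]+s*d[1],-s*d[0]+c*d[1]]))
E
python3 fit.py
```

```text
pose [ 0.4823  0.2749 -0.3719] -21.31 
 [[0.4, -1.3], [1.9, 0.5], [0.1, 0.6], [-1.4, 0.7], [-1.2, -1.4], [-1.5, 0.3], [1.1, -1.6], [0.4, 0.9]]
pose [ 0.5565 -0.0539  0.2345] 13.43 
 [[0.1, -1.2], [-1.1, -1.7], [0.1, -1.1], [0.3, 0.8], [0.2, 0.1], [-2.1, -0.7], [-0.6, -0.3], [1.0, 2.7], [1.4, 1.7], [-0.1, 1.1]]
pose [ 0.5544 -0.0519  0.2303] 13.19 
 [[-0.3, 1.8], [0.3, -0.5], [0.0, -0.7]]
cover in fixture [-0.00158544  0.00246172]
```

>>> move_arm --steps '[{"dx": 0.5,"dy": 0,"dz": 0,"ax": 0,"ay": 0,"az": -0.14},{"dx": 1,"dy": 0,"dz": 1,"ax": 0,"ay": 0,"az": -0.28},{"dx": 1.5,"dy": 0,"dz": 2,"ax": 0,"ay": 0,"az": -0.42},{"dx": 2,"dy": 0.1,"dz": 3,"ax": 0,"ay": 0,"az": -0.56},{"dx": 2.6,"dy": 0.2,"dz": 4,"ax": 0,"ay": 0,"az": -0.7},{"dx": 2.6,"dy": 0.2,"dz": 5,"ax": 0,"ay": 0,"az": -0.84},{"dx": 2.6,"dy": 0.2,"dz": 7,"ax": 0,"ay": 0,"az": -0.98},{"dx": 2.6,"dy": 0.2,"dz": 8.5,"ax": 0,"ay": 0,"az": -1.12},{"dx": 2.6,"dy": 0.2,"dz": 9.5,"ax": 0,"ay": 0,"az": -1.2},{"dx": 2.6,"dy": 0.2,"dz": 9.5,"ax": 0,"ay": 0,"az": -1.2},{"dx": 2.6,"dy": 0.2,"dz": 9.5,"ax": 0,"ay": 0,"az": -1.2},{"dx": 2.6,"dy": 0.2,"dz": 9.5,"ax": 0,"ay": 0,"az": -1.2}]' --fingers 130 --newtons 40

```text
clock: 3.5
tcp_pos: [0.4826, 0.2757, 0.2096]
tool_rot: [0.0, 0.186, 0.983, 0.0]
wrist_force: [0.6, 0.1, -0.0]
width: 0.0416
```

Run:
```python
from bench import arm
from h import *
import pickle
s=arm.state();im=arm.get_image("wrist");cv2.imwrite("pics/w3.png",im)
pickle.dump(s,open("s3.pkl","wb"));print(s['tcp_pos'],s['tool_rot'],s['clock'],s['joint_positions'],s['width'])
C=cam(arm.calibration("wrist"),s)
p=[.4823,.2749,-.3719]
L=np.array([(-15,8,70),(15,8,70),(15,-8,70),(-15,-8,70),(-25,8,34),(-25,-8,34),(25,-8,34),(25,8,34)])/1000
uv=proj(C,place(p,L)).astype(int)
v=im.copy();cv2.polylines(v,[uv[:4]],True,(0,255,0));cv2.polylines(v,[uv[4:]],True,(0,0,255));
cv2.imwrite("pics/w3o.png",np.vstack([cv2.resize(im[60:340,200:460],None,fx=1.4,fy=1.4),]) )
x0,y0=uv.mean(0).astype(int);print(x0,y0)
x0-=80;y0-=60
a=cv2.resize(im[y0:y0+120,x0:x0+160],None,fx=4.9,fy=4.9,interpolation=cv2.INTER_CUBIC);cv2.imwrite("pics/c4.png",a)
cv2.imwrite("pics/w3v.png",v)
```

```text
[0.48262784 0.27574647 0.20962324] [4.77986239e-04 1.85766151e-01 9.82593820e-01 3.06326604e-04] 3.5 [-0.32997241  0.42189241 -0.35598063  1.84977635  0.18349357  0.90074199
  0.42549626] 0.0416082792362993
317 202
```

View pics/w3v.png

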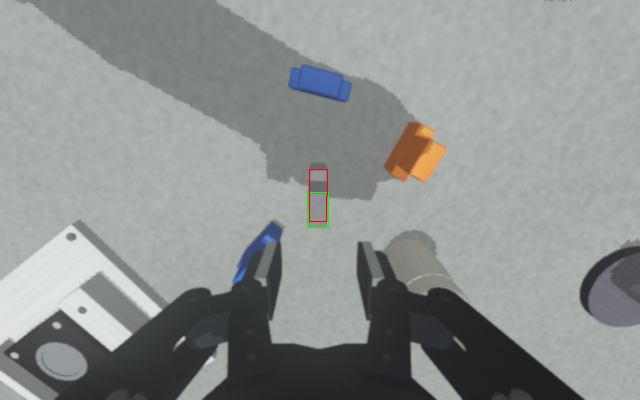

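View pics/c4.png

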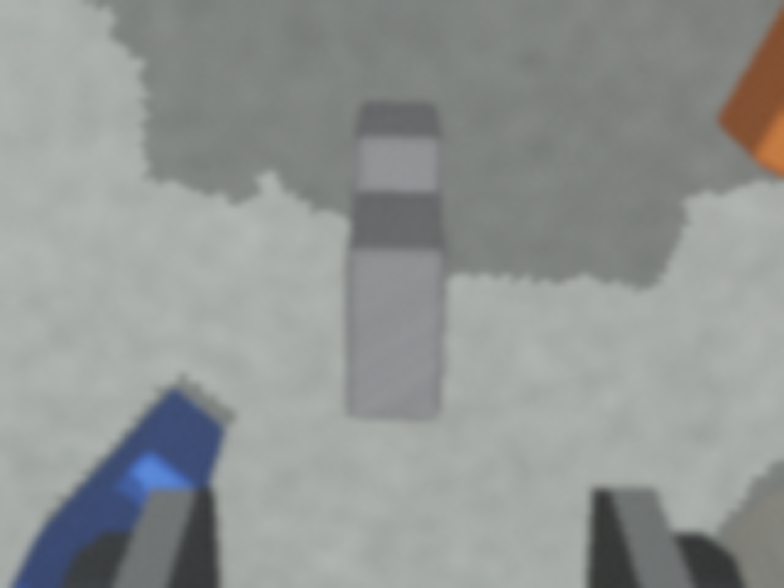

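```bash
cat > fit2.py <<'E'
from fit import *
s=pickle.load(open("s3.pkl","rb"));C=cam(K,s)
e=lambda u,v:(u/4.9+237-.4,v/4.9+142-.4)
S=fit(C,[(-15,8,70),(15,8,70),(15,-8,70),(-15,-8,70),(25,8,34),(25,-8,34)][:],
 [e(*a) for a in [(345,415),(348,250),(443,250),(440,416),(358,137),(440,137)]],[.48,.27,-.37])
# relative to tool
Rm=Rq(s['tool_rot']);d=np.array([S[0],S[1],0])-s['tcp_pos'];print("tool shift",Rm.T@d, "tool y ang",np.degrees(np.arctan2(Rm[1,1],Rm[0,1])))
for z in (0,.034): print("blue corner",Rm.T@(back(C,e(180,380),z)-np.array([S[0],S[1],0])),Rm.T@(back(C,e(235,415),z)-np.array([S[0],S[1],0])))
E
python3 fit2.py
```

```text
pose [ 0.4818  0.2752 -0.3721] -21.32 
 [[0.4, -1.4], [1.9, 0.5], [0.1, 0.6], [-1.4, 0.7], [-1.3, -1.3], [-1.5, 0.3], [1.1, -1.6], [0.3, 0.9]]
pose [ 0.556  -0.0536  0.2345] 13.43 
 [[0.1, -1.2], [-1.2, -1.7], [0.1, -1.1], [0.4, 0.8], [0.3, 0.2], [-2.1, -0.7], [-0.6, -0.4], [1.0, 2.7], [1.4, 1.7], [-0.1, 1.1]]
pose [ 0.5539 -0.0515  0.2304] 13.2 
 [[-0.3, 1.7], [0.3, -0.5], [-0.0, -0.7]]
cover in fixture [-0.00154284  0.00251721]
pose [0.4821 0.2742 2.7473] 157.41 
 [[-0.2, 1.1], [-0.5, -0.7], [0.8, -0.3], [0.2, 1.3], [-0.9, -0.5], [0.5, -0.1]]
tool shift [ 1.34611907e-04 -1.84400271e-03  2.09621828e-01] tool y ang 68.58840702477906
blue corner [-3.68775380e-02 -4.70685099e-02 -6.25027773e-06] [-4.51723217e-02 -3.54269683e-02  9.67273562e-06]
blue corner [-0.02269637 -0.04117767 -0.03401339] [-0.02998692 -0.03094556 -0.03399939]
```

>>> move_arm --steps '[{"dx": 0,"dy": -0.2,"dz": 2,"ax": 0,"ay": 0,"az": 0},{"dx": 0,"dy": -0.2,"dz": 4,"ax": 0,"ay": 0,"az": 0},{"dx": 0,"dy": -0.2,"dz": 6,"ax": 0,"ay": 0,"az": 0},{"dx": 0,"dy": -0.2,"dz": 8,"ax": 0,"ay": 0,"az": 0},{"dx": 0,"dy": -0.2,"dz": 9.2,"ax": 0,"ay": 0,"az": 0},{"dx": 0,"dy": -0.2,"dz": 9.8,"ax": 0,"ay": 0,"az": 0},{"dx": 0,"dy": -0.2,"dz": 9.8,"ax": 0,"ay": 0,"az": 0},{"dx": 0,"dy": -0.2,"dz": 9.8,"ax": 0,"ay": 0,"az": 0}]' --fingers 150

```text
clock: 4.35
tcp_pos: [0.4816, 0.2744, 0.1116]
tool_rot: [0.0, 0.184, 0.983, 0.0]
wrist_force: [0.3, 0.3, 0.3]
width: 0.0349
```

Run:
```python
from bench import arm
from h import *
s=arm.state();print(s['tcp_pos'],s['width'],s['wrist_force'])
cv2.imwrite("pics/w4.png",arm.get_image("wrist"))
```

```text
[0.48164613 0.2744473  0.11163983] 0.03493008668084894 [0.31364242 0.29350352 0.31658852]
```

View pics/w4.png

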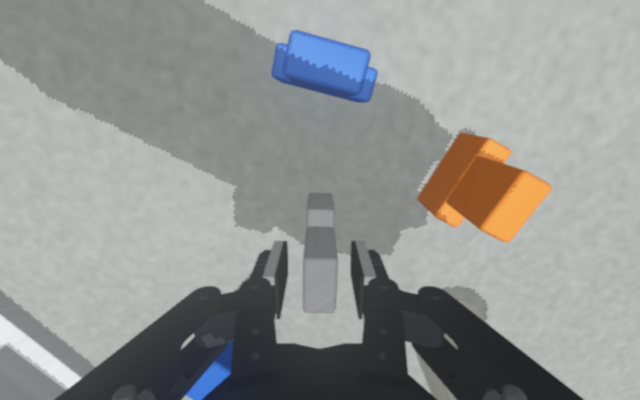

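The fingers straddle the grey tab (about 303–337, 255–310), so I'll close on it.

>>> move_arm --steps '[{"dx": 0,"dy": 0,"dz": 0,"ax": 0,"ay": 0,"az": 0},{"dx": 0,"dy": 0,"dz": 0,"ax": 0,"ay": 0,"az": 0},{"dx": 0,"dy": 0,"dz": 0,"ax": 0,"ay": 0,"az": 0},{"dx": 0,"dy": 0,"dz": 0,"ax": 0,"ay": 0,"az": 0},{"dx": 0,"dy": 0,"dz": 0,"ax": 0,"ay": 0,"az": 0},{"dx": 0,"dy": 0,"dz": 0,"ax": 0,"ay": 0,"az": 0}]' --fingers 255 --newtons 50

```text
clock: 5.0
tcp_pos: [0.4817, 0.2744, 0.1117]
tool_rot: [0.001, 0.184, 0.983, 0.0]
wrist_force: [-0.9, -0.2, 6.9]
width: 0.0152
```

>>> move_arm --steps '[{"dx": 0,"dy": 0,"dz": -2,"ax": 0,"ay": 0,"az": 0},{"dx": 0,"dy": 0,"dz": -5,"ax": 0,"ay": 0,"az": 0},{"dx": 0,"dy": 0,"dz": -9,"ax": 0,"ay": 0,"az": 0},{"dx": 0,"dy": 0,"dz": -12,"ax": 0,"ay": 0,"az": 0},{"dx": 0,"dy": 0,"dz": -14,"ax": 0,"ay": 0,"az": 0},{"dx": 0,"dy": 0,"dz": -14,"ax": 0,"ay": 0,"az": 0},{"dx": 0,"dy": 0,"dz": -14,"ax": 0,"ay": 0,"az": 0}]'

```text
clock: 5.7
tcp_pos: [0.4811, 0.2738, 0.2506]
tool_rot: [0.0, 0.184, 0.983, -0.0]
wrist_force: [-0.6, 0.1, -1.6]
width: 0.0152
```

Run:
```python
from bench import arm
from h import *
s=arm.state();print(s['clock'],s['tcp_pos'],s['width'],s['wrist_force'])
cv2.imwrite("pics/w5.png",arm.get_image("wrist"))
```

```text
5.7 [0.48109775 0.27382316 0.25055822] 0.015224389792995533 [-0.6199095   0.09373703 -1.6486201 ]
```

View pics/w5.png

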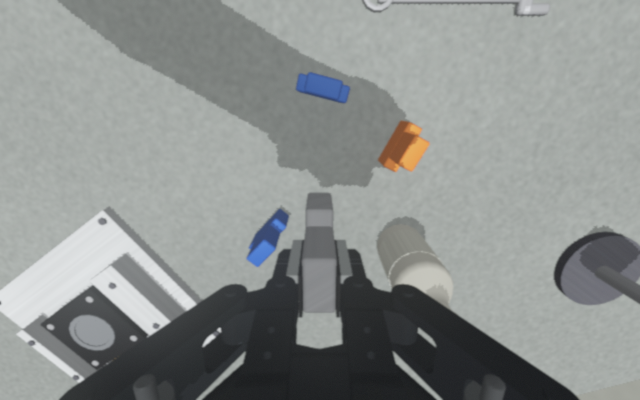

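>>> move_arm --steps '[{"dx": -2,"dy": -2,"dz": 0,"ax": 0,"ay": 0,"az": -0.06},{"dx": -5,"dy": -5,"dz": 0,"ax": 0,"ay": 0,"az": -0.12},{"dx": -8,"dy": -8,"dz": 0,"ax": 0,"ay": 0,"az": -0.18},{"dx": -11,"dy": -11,"dz": 0,"ax": 0,"ay": 0,"az": -0.24},{"dx": -14,"dy": -14,"dz": 0,"ax": 0,"ay": 0,"az": -0.3},{"dx": -17,"dy": -17,"dz": 0,"ax": 0,"ay": 0,"az": -0.36},{"dx": -20,"dy": -20,"dz": 0,"ax": 0,"ay": 0,"az": -0.42},{"dx": -23,"dy": -23,"dz": 0,"ax": 0,"ay": 0,"az": -0.48},{"dx": -26,"dy": -26,"dz": 0,"ax": 0,"ay": 0,"az": -0.54},{"dx": -27.5,"dy": -27.3,"dz": 0,"ax": 0,"ay": 0,"az": -0.6},{"dx": -28.2,"dy": -28,"dz": 0,"ax": 0,"ay": 0,"az": -0.61},{"dx": -28.2,"dy": -28,"dz": 0,"ax": 0,"ay": 0,"az": -0.61},{"dx": -28.2,"dy": -28,"dz": 0,"ax": 0,"ay": 0,"az": -0.61},{"dx": -28.2,"dy": -28,"dz": 0,"ax": 0,"ay": 0,"az": -0.61}]'

```text
clock: 7.15
tcp_pos: [0.6423, -0.0867, 0.2508]
tool_rot: [-0.0, -0.12, 0.993, 0.0]
wrist_force: [0.4, 0.6, -1.1]
width: 0.015
```

Run:
```python
from bench import arm
from h import *
import pickle
s=arm.state();print(s['clock'],s['tcp_pos'],s['tool_rot'],s['width'],s['joint_positions'])
pickle.dump(s,open("s6.pkl","wb"))
im=arm.get_image("wrist");cv2.imwrite("pics/w6.png",im)
```

```text
7.15 [ 0.64226412 -0.08671039  0.2507711 ] [-1.73585675e-04 -1.20312461e-01  9.92735941e-01  4.83367325e-04] 0.015047413495186469 [ 0.31005124  0.52451385 -0.36205701  1.57586257  0.20158362  1.07880211
  1.70894199]
```

View pics/w6.png

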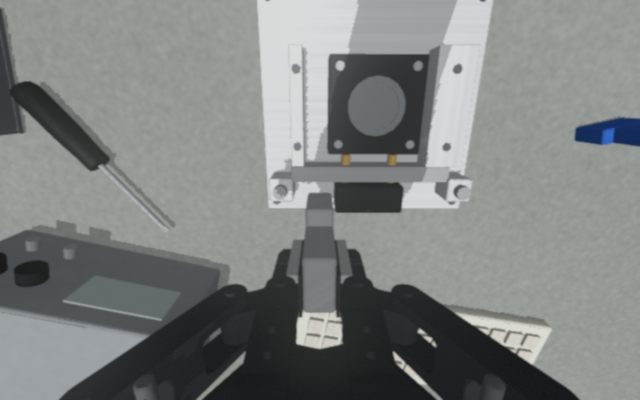

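Run:
```python
import cv2
w=cv2.imread("pics/w6.png")[0:220,250:500]
cv2.imwrite("pics/c6.png",cv2.resize(w,(800,704),interpolation=cv2.INTER_CUBIC)[:600])
w=cv2.imread("pics/w6.png")[30:220,255:480]
cv2.imwrite("pics/c6.png",cv2.resize(w,None,fx=3.1,fy=3.1,interpolation=cv2.INTER_CUBIC))
```

```text
(no output)
```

View pics/c6.png

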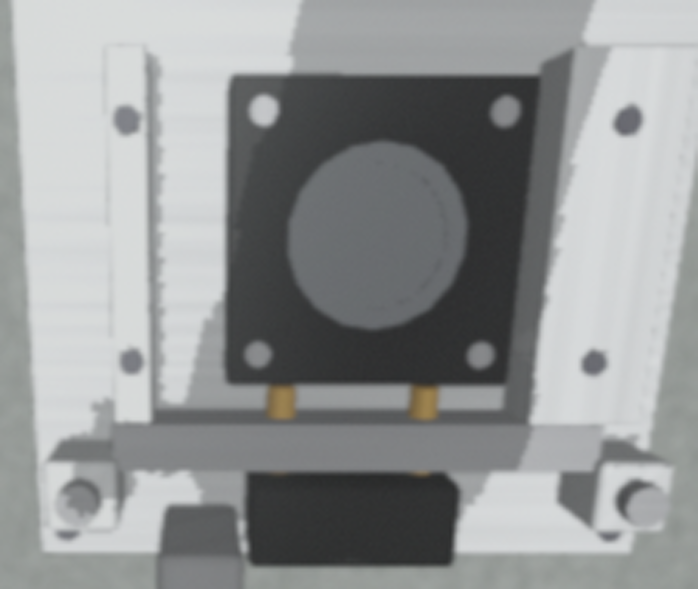

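```bash
cat > fit3.py <<'E'
from fit import *
s=pickle.load(open("s6.pkl","rb"));C=cam(K,s)
g=lambda u,v:(u/3.1+255-.34,v/3.1+30-.34)
print('----')
F=fit(C,[(-55,-79,40),(-55,-67,40),(55,-67,40),(55,-80,40),(55,80,40),(71,-80,40),(71,80,40),(-55,55,40),(55,55,40),(110,-110,12),(110,110,12)],
 [g(*a) for a in [(107,45),(145,45),(150,422),(113,423),(600,427),(115,471),(602,471),(575,48),(530,425),(42,552),(632,552)]],[.556,-.054,.23])
V=fit(C,[(-45,-45,40),(-45,45,40),(45,45,40),(45,-45,40)],[g(*a) for a in [(231,75),(540,76),(508,384),(226,383)]],[.55,-.05,.2])
c,sn=np.cos(F[2]),np.sin(F[2]);d=V[:2]-F[:2];v=np.array([c*d[0]+sn*d[1],-sn*d[0]+c*d[1]]);print("cover in fixture",v)
yg=(-.067+v[1]-.045)/2
t=place(F,[[.004,yg,0]])[0];Rm=Rq(s['tool_rot']);print("gap y",yg,"width",v[1]-.045+.067,"target",t,"tool shift",Rm.T@(t-s['tcp_pos']),"tool y ang",np.degrees(np.arctan2(Rm[1,1],Rm[0,1])))
E
python3 fit3.py | sed -n '/----/,$p'
```

```text
----
pose [ 0.5567 -0.0544  0.238 ] 13.64 
 [[-0.5, -0.2], [0.8, -0.1], [0.9, 0.5], [-0.1, 0.2], [1.7, -0.7], [-0.3, 0.1], [-1.3, 0.5], [-0.1, -0.6], [-0.5, -0.1], [0.4, 0.1], [-0.4, 0.6]]
pose [ 0.5538 -0.0534  0.2397] 13.74 
 [[-0.4, -0.4], [0.6, -0.5], [-0.2, 0.5], [0.1, 0.7]]
cover in fixture [-0.00261867  0.00163643]
gap y -0.055181783427427376 width 0.023636433145145255 target [ 0.57360994 -0.1070328   0.        ] tool shift [ 0.07146392 -0.00358531  0.25078396] tool y ang 103.82026711973187
```

>>> move_arm --steps '[{"dx": 2.5,"dy": -0.2,"dz": 0,"ax": 0,"ay": 0,"az": 0},{"dx": 5,"dy": -0.35,"dz": 0,"ax": 0,"ay": 0,"az": 0},{"dx": 7.1,"dy": -0.35,"dz": 1,"ax": 0,"ay": 0,"az": 0},{"dx": 7.1,"dy": -0.35,"dz": 3,"ax": 0,"ay": 0,"az": 0},{"dx": 7.1,"dy": -0.35,"dz": 5,"ax": 0,"ay": 0,"az": 0},{"dx": 7.1,"dy": -0.35,"dz": 7,"ax": 0,"ay": 0,"az": 0},{"dx": 7.1,"dy": -0.35,"dz": 7.6,"ax": 0,"ay": 0,"az": 0},{"dx": 7.1,"dy": -0.35,"dz": 7.6,"ax": 0,"ay": 0,"az": 0},{"dx": 7.1,"dy": -0.35,"dz": 7.6,"ax": 0,"ay": 0,"az": 0}]'

```text
clock: 8.1
tcp_pos: [0.575, -0.1088, 0.1759]
tool_rot: [0.001, -0.12, 0.993, -0.0]
wrist_force: [-0.3, 0.2, -1.6]
width: 0.0151
```

```bash
cat > look.py <<'E'
import sys,pickle
from bench import arm
from h import *
n=sys.argv[1]
s=arm.state();print(s['clock'],s['tcp_pos'],s['tool_rot'],s['width'],s['wrist_force'])
pickle.dump(s,open(f"s{n}.pkl","wb"))
for c in sys.argv[2:]: cv2.imwrite(f"pics/{c}{n}.png",arm.get_image(c))
E
python3 look.py 7 wrist scene side
python3 - <<'E'
import cv2,numpy as np
a=cv2.imread("pics/scene7.png")[150:280,210:360];b=cv2.imread("pics/side7.png")[130:300,270:460]
cv2.imwrite("pics/c7.png",np.hstack([cv2.resize(a,(400,347)),cv2.resize(b,(388,347))]))
E
```

```text
8.1 [ 0.57503778 -0.10875847  0.1758784 ] [ 6.29847001e-04 -1.19633201e-01  9.92817952e-01 -1.25325546e-04] 0.01511470152341621 [-0.29571973  0.16071099 -1.63212066]
```

View pics/wrist7.png

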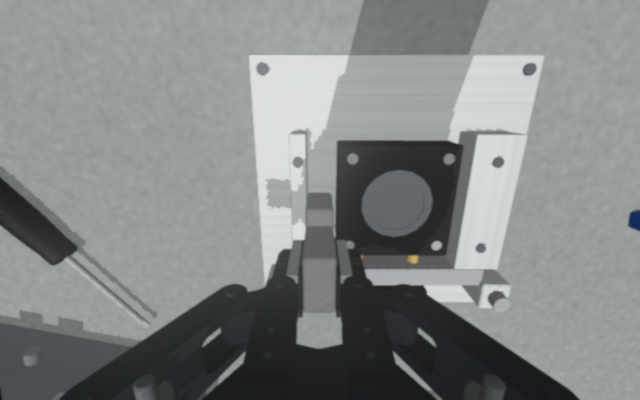

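View pics/c7.png

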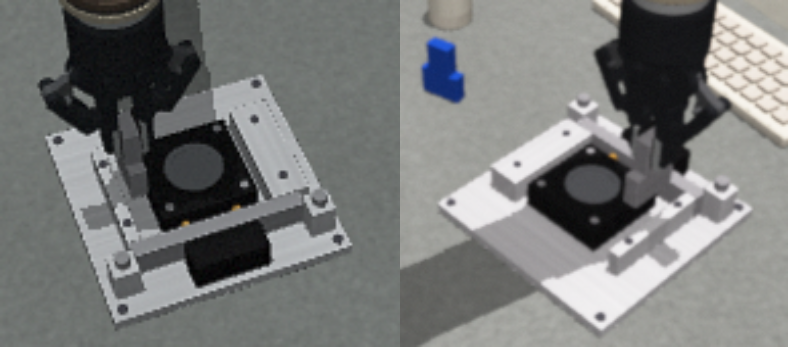

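Run:
```python
import cv2
w=cv2.imread("pics/wrist7.png")[120:290,270:400]
cv2.imwrite("pics/c7b.png",cv2.resize(w,None,fx=3.5,fy=3.5,interpolation=cv2.INTER_CUBIC))
```

```text
(no output)
```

View pics/c7b.png

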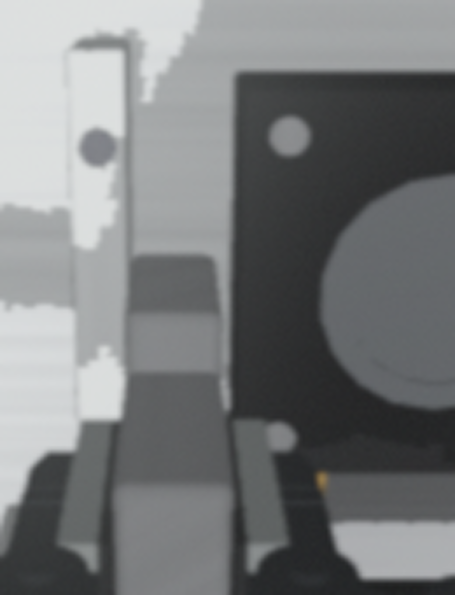

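Run:
```python
from bench import arm
from h import *
import pickle
s=pickle.load(open("s7.pkl","rb"));C=cam(arm.calibration("wrist"),s);Rm=Rq(s['tool_rot'])
g=lambda u,v:(u/3.5+270-.36,v/3.5+120-.36)
T=lambda uv,z:(Rm.T@(back(C,g(*uv),z)-s['tcp_pos'])*1000).round(1)
for uv,z in [((126,50),.04),((128,260),.04),((235,75),.04),((232,260),.04),((232,390),.04),((130,258),.064),((215,258),.064),((130,312),.098),((220,312),.098),((115,487),.134),((232,487),.134)]: print(uv,z,T(uv,z))
```

```text
(126, 50) 0.04 [ 60.   -9.9 135.8]
(128, 260) 0.04 [ 15.1 -10.1 135.9]
(235, 75) 0.04 [ 54.9  12.4 135.8]
(232, 260) 0.04 [ 15.1  12.5 135.9]
(232, 390) 0.04 [-16.   13.1 135.9]
(130, 258) 0.064 [ 23.1  -8.6 111.9]
(215, 258) 0.064 [ 23.1   7.7 111.8]
(130, 312) 0.098 [24.7 -7.2 77.9]
(220, 312) 0.098 [24.7  7.1 77.8]
(115, 487) 0.134 [14.2 -7.9 41.9]
(232, 487) 0.134 [14.2  7.2 41.9]
```

>>> move_arm --steps '[{"dx": 0,"dy": 0.15,"dz": 0,"ax": 0,"ay": 0,"az": 0},{"dx": 0,"dy": 0.15,"dz": 0,"ax": 0,"ay": 0,"az": 0},{"dx": 0,"dy": 0.15,"dz": 1,"ax": 0,"ay": 0,"az": 0},{"dx": 0,"dy": 0.15,"dz": 2,"ax": 0,"ay": 0,"az": 0},{"dx": 0,"dy": 0.15,"dz": 2.7,"ax": 0,"ay": 0,"az": 0},{"dx": 0,"dy": 0.15,"dz": 3.2,"ax": 0,"ay": 0,"az": 0},{"dx": 0,"dy": 0.15,"dz": 3.2,"ax": 0,"ay": 0,"az": 0}]'

```text
clock: 8.95
tcp_pos: [0.5736, -0.1077, 0.1417]
tool_rot: [-0.001, -0.119, 0.993, 0.0]
wrist_force: [0.4, -0.0, -0.9]
width: 0.0154
```

```bash
python3 look.py 8 wrist
python3 - <<'E'
import cv2
w=cv2.imread("pics/wrist8.png")[100:290,250:420]
cv2.imwrite("pics/c8.png",cv2.resize(w,None,fx=3,fy=3,interpolation=cv2.INTER_CUBIC))
E
```

```text
8.95 [ 0.57361294 -0.10768934  0.14166868] [-9.12889556e-04 -1.19378975e-01  9.92848293e-01  3.07605487e-04] 0.015437557947008752 [ 0.40765532 -0.04487144 -0.8930073 ]
```

View pics/c8.png

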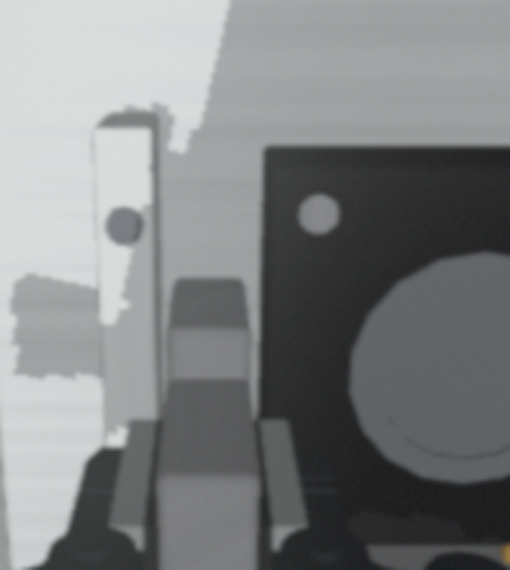

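The foot (172–248) is centred between the rail edge (158) and the cover (262). I'll lower it.

>>> move_arm --steps '[{"dx": 0,"dy": 0,"dz": 0.6,"ax": 0,"ay": 0,"az": 0},{"dx": 0,"dy": 0,"dz": 1.2,"ax": 0,"ay": 0,"az": 0},{"dx": 0,"dy": 0,"dz": 1.5,"ax": 0,"ay": 0,"az": 0},{"dx": 0,"dy": 0,"dz": 1.65,"ax": 0,"ay": 0,"az": 0},{"dx": 0,"dy": 0,"dz": 1.7,"ax": 0,"ay": 0,"az": 0},{"dx": 0,"dy": 0,"dz": 1.7,"ax": 0,"ay": 0,"az": 0}]'

```text
clock: 9.6
tcp_pos: [0.5742, -0.1078, 0.1259]
tool_rot: [0.0, -0.119, 0.993, 0.0]
wrist_force: [0.6, -0.3, -1.6]
width: 0.0153
```

```bash
python3 look.py 9
```

```text
9.6 [ 0.5741884  -0.10777746  0.12591847] [ 2.76692476e-05 -1.19335926e-01  9.92853935e-01  3.94007398e-06] 0.01531908504079706 [ 0.57282093 -0.28526311 -1.61462956]
```

Force still reads free weight (−1.6 N), so I'll creep down to contact.

>>> move_arm --steps '[{"dx": 0,"dy": 0,"dz": 0.1,"ax": 0,"ay": 0,"az": 0},{"dx": 0,"dy": 0,"dz": 0.15,"ax": 0,"ay": 0,"az": 0},{"dx": 0,"dy": 0,"dz": 0.2,"ax": 0,"ay": 0,"az": 0},{"dx": 0,"dy": 0,"dz": 0.2,"ax": 0,"ay": 0,"az": 0}]'

```text
clock: 10.0
tcp_pos: [0.5741, -0.1078, 0.1239]
tool_rot: [0.0, -0.119, 0.993, -0.0]
wrist_force: [0.9, -0.7, -0.9]
width: 0.0153
```

>>> move_arm --steps '[{"dx": 0,"dy": 0,"dz": 0.05,"ax": 0,"ay": 0,"az": 0},{"dx": 0,"dy": 0,"dz": 0.1,"ax": 0,"ay": 0,"az": 0},{"dx": 0,"dy": 0,"dz": 0.1,"ax": 0,"ay": 0,"az": 0}]'

```text
clock: 10.3
tcp_pos: [0.5742, -0.1078, 0.1238]
tool_rot: [0.0, -0.119, 0.993, -0.0]
wrist_force: [-4.1, 0.3, 6.8]
width: 0.0158
```

Contact: 6.8 N upward at TCP z = 0.1238, where I expected it. Releasing.

>>> move_arm --steps '[{"dx": 0,"dy": 0,"dz": -0.07,"ax": 0,"ay": 0,"az": 0},{"dx": 0,"dy": 0,"dz": -0.07,"ax": 0,"ay": 0,"az": 0},{"dx": 0,"dy": 0,"dz": -0.07,"ax": 0,"ay": 0,"az": 0},{"dx": 0,"dy": 0,"dz": -0.07,"ax": 0,"ay": 0,"az": 0},{"dx": 0,"dy": 0,"dz": -0.07,"ax": 0,"ay": 0,"az": 0}]' --fingers 140

```text
clock: 10.8
tcp_pos: [0.5741, -0.1078, 0.1235]
tool_rot: [-0.0, -0.119, 0.993, 0.0]
wrist_force: [0.1, 0.4, 0.2]
width: 0.0386
```

```bash
python3 look.py 10 wrist
```

```text
10.8 [ 0.57411665 -0.10782128  0.12346713] [-6.82997833e-05 -1.19278125e-01  9.92860878e-01  3.28454599e-05] 0.038575949726287175 [0.14246574 0.39660148 0.1901558 ]
```

View pics/wrist10.png

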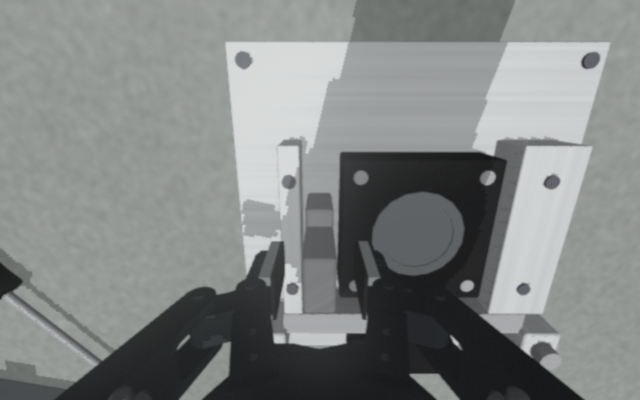

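The spacer is let go and stands upright and centred in the gap (pixels 303–337, rail edge 300, cover 340). Next I lift straight up.

>>> move_arm --steps '[{"dx": 0,"dy": 0,"dz": -1,"ax": 0,"ay": 0,"az": 0},{"dx": 0,"dy": 0,"dz": -3,"ax": 0,"ay": 0,"az": 0},{"dx": 0,"dy": 0,"dz": -6,"ax": 0,"ay": 0,"az": 0},{"dx": 0,"dy": 0,"dz": -9,"ax": 0,"ay": 0,"az": 0},{"dx": 0,"dy": 0,"dz": -11,"ax": 0,"ay": 0,"az": 0},{"dx": 0,"dy": 0,"dz": -11,"ax": 0,"ay": 0,"az": 0},{"dx": 0,"dy": 0,"dz": -11,"ax": 0,"ay": 0,"az": 0}]'

```text
clock: 11.55
tcp_pos: [0.5742, -0.1078, 0.2343]
tool_rot: [0.001, -0.119, 0.993, -0.0]
wrist_force: [-0.7, 1.0, -0.0]
width: 0.0386
```

>>> move_arm --steps '[{"dx": 1,"dy": 0.5,"dz": 0,"ax": 0,"ay": 0,"az": 0.14},{"dx": 2,"dy": 1.2,"dz": 0,"ax": 0,"ay": 0,"az": 0.28},{"dx": 3,"dy": 2,"dz": 0,"ax": 0,"ay": 0,"az": 0.42},{"dx": 4,"dy": 2.8,"dz": 0,"ax": 0,"ay": 0,"az": 0.56},{"dx": 5,"dy": 3.6,"dz": 0,"ax": 0,"ay": 0,"az": 0.7},{"dx": 6,"dy": 4.4,"dz": 0,"ax": 0,"ay": 0,"az": 0.84},{"dx": 7,"dy": 5.2,"dz": 0,"ax": 0,"ay": 0,"az": 0.98},{"dx": 7.6,"dy": 5.7,"dz": 0,"ax": 0,"ay": 0,"az": 1.12},{"dx": 7.6,"dy": 5.7,"dz": 0,"ax": 0,"ay": 0,"az": 1.26},{"dx": 7.6,"dy": 5.7,"dz": 0,"ax": 0,"ay": 0,"az": 1.4},{"dx": 7.6,"dy": 5.7,"dz": 0,"ax": 0,"ay": 0,"az": 1.54},{"dx": 7.6,"dy": 5.7,"dz": 0,"ax": 0,"ay": 0,"az": 1.68},{"dx": 7.6,"dy": 5.7,"dz": 0,"ax": 0,"ay": 0,"az": 1.82},{"dx": 7.6,"dy": 5.7,"dz": 0,"ax": 0,"ay": 0,"az": 1.96},{"dx": 7.6,"dy": 5.7,"dz": 0,"ax": 0,"ay": 0,"az": 2.1},{"dx": 7.6,"dy": 5.7,"dz": 0,"ax": 0,"ay": 0,"az": 2.24},{"dx": 7.6,"dy": 5.7,"dz": 0,"ax": 0,"ay": 0,"az": 2.38},{"dx": 7.6,"dy": 5.7,"dz": 0,"ax": 0,"ay": 0,"az": 2.52},{"dx": 7.6,"dy": 5.7,"dz": 0,"ax": 0,"ay": 0,"az": 2.66},{"dx": 7.6,"dy": 5.7,"dz": 0,"ax": 0,"ay": 0,"az": 2.8}]' --fingers 255

```text
clock: 13.55
tcp_pos: [0.4861, -0.0704, 0.2325]
tool_rot: [-0.0, 0.959, 0.284, -0.001]
wrist_force: [0.0, 0.1, 0.1]
width: -0.0
```

>>> move_arm --steps '[{"dx": 0,"dy": 0,"dz": 0,"ax": 0,"ay": 0,"az": 0.14},{"dx": 0,"dy": 0,"dz": 0,"ax": 0,"ay": 0,"az": 0.28},{"dx": 0,"dy": 0,"dz": 0,"ax": 0,"ay": 0,"az": 0.34},{"dx": 0,"dy": 0,"dz": 0,"ax": 0,"ay": 0,"az": 0.34},{"dx": 0,"dy": 0,"dz": 0,"ax": 0,"ay": 0,"az": 0.34}]'

```text
clock: 14.05
tcp_pos: [0.4864, -0.0703, 0.2329]
tool_rot: [-0.0, 0.993, 0.121, -0.001]
wrist_force: [-0.7, -0.7, -1.0]
width: -0.0002
```

```bash
python3 look.py 11 wrist
python3 - <<'E'
import cv2,pickle
w=cv2.imread("pics/wrist11.png")
cv2.imwrite("pics/c11.png",cv2.resize(w[:290,160:500],(700,597),interpolation=cv2.INTER_CUBIC))
print(pickle.load(open("s11.pkl","rb"))['joint_positions'])
E
```

```text
14.05 [ 0.48639381 -0.07029536  0.232913  ] [-3.53327661e-05  9.92623197e-01  1.21238068e-01 -7.19763838e-04] -0.00020566097667539272 [-0.65258185 -0.69684029 -1.04571584]
[-0.10220421  0.26469903  0.17498888  2.00387547 -0.05891091  0.87916014
 -1.2232507 ]
```

View pics/c11.png

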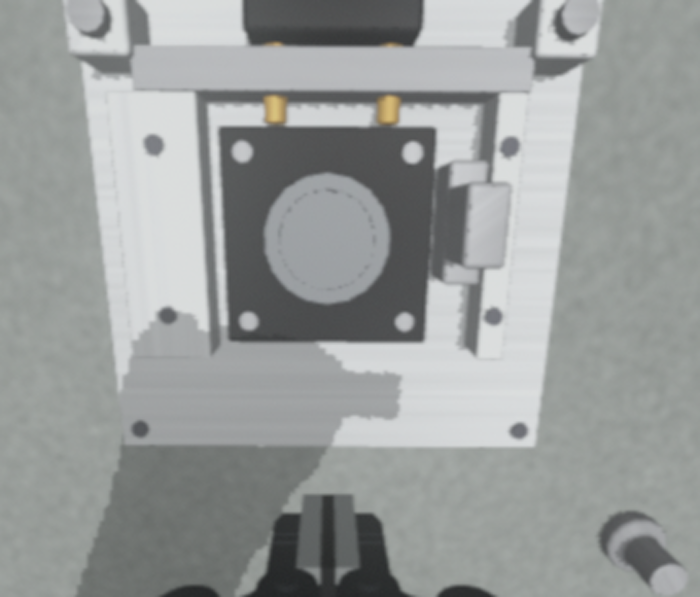

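```bash
cat > T.py <<'E'
from bench import arm
from h import *
import pickle
def run(n,sc,ox,oy,pts):
    s=pickle.load(open(f"s{n}.pkl","rb"));C=cam(arm.calibration("wrist"),s);Rm=Rq(s['tool_rot'])
    for uv,z in pts: print(uv,z,(Rm.T@(back(C,(uv[0]/sc+ox-.25,uv[1]/sc+oy-.25),z)-s['tcp_pos'])*1000).round(1))
E
python3 -c "
from T import run
run(11,2.0588,160,0,[((228,342),.04),((425,342),.04),((220,127),.04),((436,127),.04),((135,92),.04),((533,92),.04),((198,350-250),.04),((498,100),.04),((477,355),.04)])"
```

```text
(228, 342) 0.04 [ 24.7 -45.1 192.9]
(425, 342) 0.04 [ 24.7  45.1 192.9]
(220, 127) 0.04 [114.2 -43.5 192.8]
(436, 127) 0.04 [114.2  44.9 192.7]
(135, 92) 0.04 [127.  -77.  192.8]
(533, 92) 0.04 [127.   83.1 192.7]
(198, 100) 0.04 [124.1 -51.8 192.7]
(498, 100) 0.04 [124.1  69.3 192.7]
(477, 355) 0.04 [ 18.6  69.4 192.9]
```

>>> move_arm --steps '[{"dx": 0,"dy": 0.15,"dz": 2,"ax": 0,"ay": 0,"az": 0},{"dx": 0,"dy": 0.15,"dz": 5,"ax": 0,"ay": 0,"az": 0},{"dx": 0,"dy": 0.15,"dz": 8,"ax": 0,"ay": 0,"az": 0},{"dx": 0,"dy": 0.15,"dz": 11,"ax": 0,"ay": 0,"az": 0},{"dx": 0,"dy": 0.15,"dz": 13,"ax": 0,"ay": 0,"az": 0},{"dx": 0,"dy": 0.15,"dz": 14,"ax": 0,"ay": 0,"az": 0},{"dx": 0,"dy": 0.15,"dz": 14,"ax": 0,"ay": 0,"az": 0},{"dx": 0,"dy": 0.15,"dz": 14,"ax": 0,"ay": 0,"az": 0}]'

```text
clock: 14.9
tcp_pos: [0.4875, -0.072, 0.0941]
tool_rot: [0.0, 0.993, 0.12, 0.0]
wrist_force: [0.9, -0.3, 0.2]
width: -0.0
```

```bash
python3 look.py 12 wrist side
```

```text
14.9 [ 0.48754515 -0.07202371  0.09411854] [4.87360607e-05 9.92744170e-01 1.20245313e-01 2.72737365e-04] -4.993586418444579e-05 [ 0.89490507 -0.33798009  0.24171676]
```

View pics/wrist12.png

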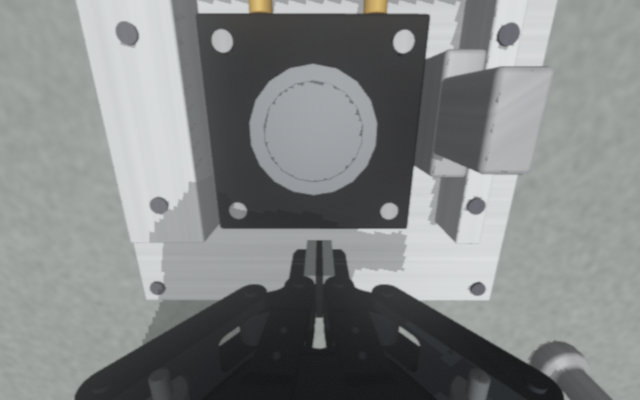

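>>> move_arm --steps '[{"dx": 0.5,"dy": 0,"dz": 0,"ax": 0,"ay": 0,"az": 0},{"dx": 0.9,"dy": 0,"dz": 0,"ax": 0,"ay": 0,"az": 0},{"dx": 1.2,"dy": 0,"dz": 0,"ax": 0,"ay": 0,"az": 0},{"dx": 1.4,"dy": 0,"dz": 0,"ax": 0,"ay": 0,"az": 0},{"dx": 1.6,"dy": 0,"dz": 0,"ax": 0,"ay": 0,"az": 0},{"dx": 1.8,"dy": 0,"dz": 0,"ax": 0,"ay": 0,"az": 0},{"dx": 2.0,"dy": 0,"dz": 0,"ax": 0,"ay": 0,"az": 0},{"dx": 2.0,"dy": 0,"dz": 0,"ax": 0,"ay": 0,"az": 0}]'

```text
clock: 15.8
tcp_pos: [0.5044, -0.0676, 0.0932]
tool_rot: [-0.0, 0.993, 0.12, -0.003]
wrist_force: [-8.0, -2.0, 6.2]
width: -0.0001
```

```bash
python3 look.py 13 wrist
```

```text
15.8 [ 0.50437114 -0.06759501  0.09316493] [-2.31763253e-04  9.92793870e-01  1.19807624e-01 -2.53190079e-03] -8.02509832241499e-05 [-7.99676273 -1.95677042  6.22159382]
```

View pics/wrist13.png

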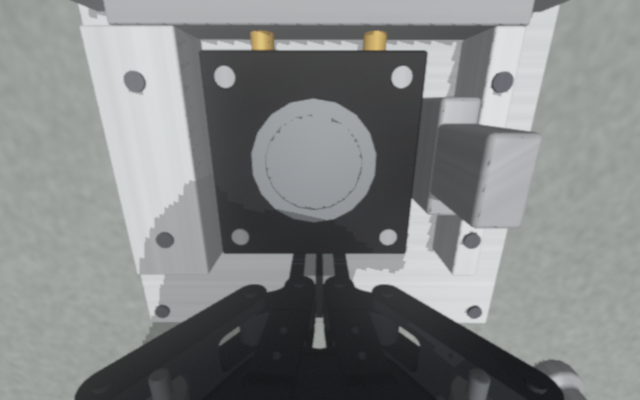

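```bash
python3 -c "
from T import run
run(12,1,0,0,[((222,228),.04),((406,228),.04),((198,14),.04),((429,14),.04)])
print()
run(13,1,0,0,[((218,253),.04),((405,253),.04),((201,51),.04),((425,51),.04),((110,25),.04),((528,25),.04)])"
```

```text
(222, 228) 0.04 [ 24.1 -46.2  54.1]
(406, 228) 0.04 [24.1 42.3 54.1]
(198, 14) 0.04 [113.4 -45.8  54.2]
(429, 14) 0.04 [113.4  42.5  54.2]

(218, 253) 0.04 [ 11.1 -49.3  53.2]
(405, 253) 0.04 [11.2 42.7 53.1]
(201, 51) 0.04 [100.5 -45.7  52.7]
(425, 51) 0.04 [100.5  41.9  52.6]
(110, 25) 0.04 [109.4 -79.3  52.7]
(528, 25) 0.04 [109.4  80.1  52.5]
```

Contact is at tool x = 11 mm as expected, but the 6 N upward force suggests the shut tips reach further than 73 mm and rub on the plate. I'll back off, raise 6 mm and push again.

>>> move_arm --steps '[{"dx": -0.5,"dy": 0,"dz": 0,"ax": 0,"ay": 0,"az": 0},{"dx": -0.8,"dy": 0,"dz": -0.3,"ax": 0,"ay": 0,"az": 0},{"dx": -0.8,"dy": 0,"dz": -0.6,"ax": 0,"ay": 0,"az": 0},{"dx": -0.8,"dy": 0,"dz": -0.6,"ax": 0,"ay": 0,"az": 0}]'

```text
clock: 16.25
tcp_pos: [0.4994, -0.069, 0.1002]
tool_rot: [0.0, 0.993, 0.12, 0.001]
wrist_force: [0.4, 0.1, -0.2]
width: 0.0001
```

>>> move_arm --steps '[{"dx": 0.3,"dy": 0,"dz": 0,"ax": 0,"ay": 0,"az": 0},{"dx": 0.5,"dy": 0,"dz": 0,"ax": 0,"ay": 0,"az": 0},{"dx": 0.6,"dy": 0,"dz": 0,"ax": 0,"ay": 0,"az": 0},{"dx": 0.7,"dy": 0,"dz": 0,"ax": 0,"ay": 0,"az": 0},{"dx": 0.8,"dy": 0,"dz": 0,"ax": 0,"ay": 0,"az": 0},{"dx": 0.9,"dy": 0,"dz": 0,"ax": 0,"ay": 0,"az": 0},{"dx": 1.0,"dy": 0,"dz": 0,"ax": 0,"ay": 0,"az": 0},{"dx": 1.0,"dy": 0,"dz": 0,"ax": 0,"ay": 0,"az": 0}]'

```text
clock: 17.05
tcp_pos: [0.5056, -0.0674, 0.0991]
tool_rot: [-0.0, 0.993, 0.12, -0.003]
wrist_force: [-10.9, -1.7, 8.5]
width: 0.0001
```

```bash
python3 look.py 14 wrist
```

```text
17.05 [ 0.505643   -0.06735688  0.09905151] [-2.65187290e-04  9.92812768e-01  1.19635502e-01 -3.17558992e-03] 7.37419911085817e-05 [-10.88702261  -1.68489807   8.53627648]
```

View pics/wrist14.png

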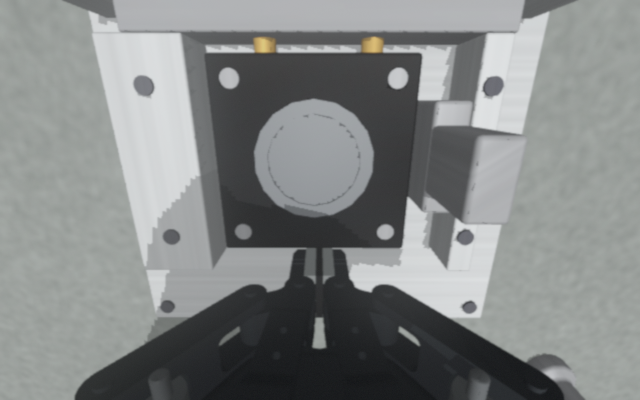

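>>> move_arm --steps '[{"dx": 0.1,"dy": 0,"dz": -0.08,"ax": 0,"ay": 0,"az": 0},{"dx": 0.2,"dy": 0,"dz": -0.15,"ax": 0,"ay": 0,"az": 0},{"dx": 0.3,"dy": 0,"dz": -0.15,"ax": 0,"ay": 0,"az": 0},{"dx": 0.4,"dy": 0,"dz": -0.15,"ax": 0,"ay": 0,"az": 0},{"dx": 0.5,"dy": 0,"dz": -0.15,"ax": 0,"ay": 0,"az": 0}]'

```text
clock: 17.6
tcp_pos: [0.5122, -0.0656, 0.1005]
tool_rot: [-0.0, 0.993, 0.12, -0.002]
wrist_force: [-7.0, -2.1, -0.9]
width: -0.0003
```

>>> move_arm --steps '[{"dx": 0.1,"dy": 0,"dz": -0.02,"ax": 0,"ay": 0,"az": 0},{"dx": 0.2,"dy": 0,"dz": -0.03,"ax": 0,"ay": 0,"az": 0},{"dx": 0.2,"dy": 0,"dz": -0.03,"ax": 0,"ay": 0,"az": 0}]'

```text
clock: 17.9
tcp_pos: [0.5125, -0.0656, 0.1002]
tool_rot: [-0.0, 0.993, 0.12, -0.003]
wrist_force: [-10.3, -2.7, -1.0]
width: 0.0003
```

```bash
python3 look.py 15 wrist
```

```text
17.9 [ 0.51248989 -0.06556835  0.10018774] [-2.12247184e-04  9.92793469e-01  1.19791644e-01 -3.32349792e-03] 0.0002934686249458044 [-10.26468202  -2.68014939  -0.98542077]
```

View pics/wrist15.png

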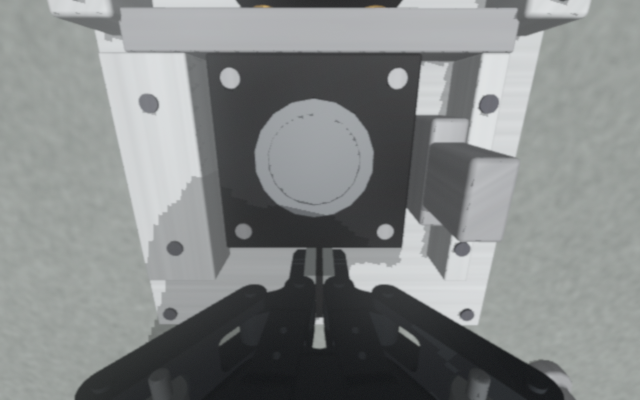

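>>> move_arm --steps '[{"dx": 0.1,"dy": 0,"dz": 0,"ax": 0,"ay": 0,"az": 0},{"dx": 0.2,"dy": 0,"dz": -0.02,"ax": 0,"ay": 0,"az": 0},{"dx": 0.2,"dy": 0,"dz": -0.02,"ax": 0,"ay": 0,"az": 0},{"dx": 0.2,"dy": 0,"dz": -0.02,"ax": 0,"ay": 0,"az": 0},{"dx": 0.2,"dy": 0,"dz": -0.02,"ax": 0,"ay": 0,"az": 0},{"dx": 0.2,"dy": 0,"dz": -0.02,"ax": 0,"ay": 0,"az": 0}]'

```text
clock: 18.55
tcp_pos: [0.5128, -0.0655, 0.0999]
tool_rot: [-0.0, 0.993, 0.12, -0.005]
wrist_force: [-12.8, -4.2, -1.0]
width: -0.0004
```

```bash
python3 look.py 16 wrist scene side
python3 - <<'E'
import cv2,numpy as np
w=cv2.imread("pics/wrist16.png")[0:270,90:550]
cv2.imwrite("pics/c16.png",cv2.resize(w,None,fx=1.7,fy=1.7,interpolation=cv2.INTER_CUBIC))
a=cv2.imread("pics/scene16.png")[140:285,160:480];b=cv2.imread("pics/side16.png")[80:360,250:460]
cv2.imwrite("pics/d16.png",np.hstack([cv2.resize(a,(500,227)),cv2.copyMakeBorder(b[:227],0,0,0,0,0)]))
E
```

```text
18.55 [ 0.51279775 -0.0655212   0.09985175] [-3.07500169e-04  9.92817634e-01  1.19531813e-01 -5.01958091e-03] -0.00037649847090489777 [-12.84094944  -4.16722872  -0.97957483]
```

View pics/c16.png

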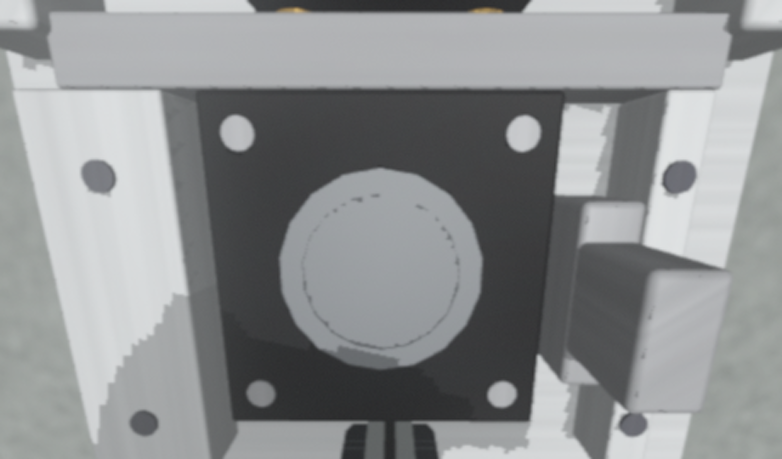

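View pics/scene16.png

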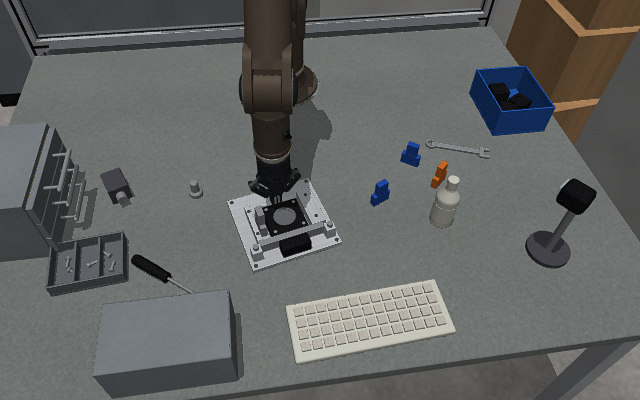

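View pics/side16.png

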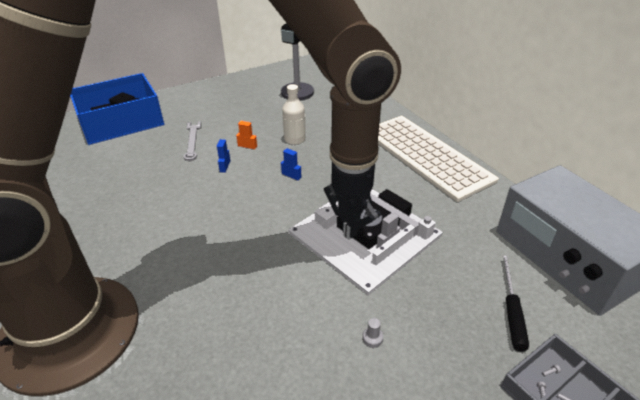

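The cover's rear edge meets the fence along its whole width (row ~90 in the crop, pins sunk in). The last 2 mm of commanded push moved the tool only 0.3 mm while the force rose to 13 N. The spacer stands in the gap, and the bottle and standoff are still upright. Handing in.

```bash
python3 -c "
from bench import arm
s=arm.state();print(s['clock'],s['wrist_force']);print(arm.job_done())"
```

```text
18.7 [-13.03833422  -4.01918089  -0.42314565]
the job is handed in; nothing more can be done
None
```

I stood the grey steel spacer in the wide gap beside the thin rail on the right and let go of it. Then I pushed the cover back flush with the fence with closed fingers. I handed the job in at 18.7 s, still pressing with about 13 N.

**Spacer:** I felt it touch down on the plate at the height I expected. After release, the pictures show it upright, centred in the gap and parallel to the rail.

**Cover:** The last wrist picture shows no gap to the fence and no skew. Pushing further raised the force but moved the tool only 0.3 mm.

**Bystanders:** The bottle, the standoff, and the blue and orange look-alikes are still standing where they were.

**Failed or out of line:**
- My first move call was refused because the rows were incomplete.
- The first two push attempts drove the fingers downward (6–8 N upward on the tool). I first blamed the fingertips rubbing on the plate, but raising the tool did not help. Adding a small upward correction while pushing brought it to about 1 N.

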